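# Refit the cover of a hand mill over its shaft and pin

## Task

Put the round aluminium cover back on the wooden hand mill: pick it up by its square hub, thread it over the central shaft, turn it until its small hole finds the pin, and let it sit fully home, flat on the mill, released. Do it gently, never forcing the cover against the mill, and leave the jar, mug, infuser and spoon rest as they stand.

Things in the scene. Friction and masses are not known exactly. Their poses are not given: they have to be found in the camera images.
- mill: Hand mill, fixed to the shelf: wooden box on a 146 mm square foot, 85 mm high, small drawer front and knob on its -x side; origin at the centre of its underside, z up. On top lies a flat dark steel setting ring of 54 mm radius; it turns only under 1 N m, and a spring below lets it sink up to 4 mm when pressed with over about 6 N (stop at 12 N). Over 25 N between cover and mill is forcing.
- mill_seat (a point): Centre of the ring's flat top, 93 mm above the mill's origin, on the shaft's axis: where the cover sits. A steel pin, 8 mm across, stands on the ring 25 mm from this axis, 9 mm high (rim bevelled 1.5 mm). The ring's setting is not measured: the pin lies anywhere within 0.75 rad either side of this point's +x (= the mill's). The cover may sit at whatever angle the pin gives.
- shaft_tip (a point): Tip of the mill's fixed upright steel shaft, 60 mm above the seat. The shaft is 12 mm across; its last 7 mm taper to 5 mm across.
- cover_hub (a point): Loose cover lying flat, hub up, 0.24-0.39 kg: aluminium disc 100 mm across, 10 mm thick, square hub 30 x 30 mm (sides along x, y) up to 54 mm above the underside. Point: on the axis, mid-hub, 32 mm above the underside, z up. Bore through on the axis: 15 mm in the disc, 18 mm in the hub. Pin hole 11 mm, 25 mm from the axis towards the point's +x. Home: 32 mm above the seat; on the pin's top: 41 mm.
- jar_center (a point): Bystander: closed glass jar with aluminium screw cap, 80 mm across, 130 mm high; point at its centre.
- mug_center (a point): Bystander: yellow ceramic mug, 82 mm across, 92 mm high; point at its centre.
- infuser_center (a point): Bystander: mesh infuser ball, 44 mm across, on a steel saucer of 68 mm; point at the ball's centre, 28 mm above the shelf.
- spoonrest_center (a point): Bystander: folded grey plastic spoon rest, 95 x 165 mm, 20 mm high; point at its centre, 10 mm above the shelf.
Mind the look-alikes: they are no part of the job. Leave any red look-alike of the mill alone.

How it is judged:
By the outcome, as a careful person would: the job done as asked, in the order asked, and still so for the second after the job is handed in, with the robot touching nothing.
It also fails if it takes over 72 s, if anything falls off the work surface, if the arm or the gripper's body presses on something with over 40 N, if the wrist force passes 120 N, or if a joint passes its speed limit or range.

## Robot

A 6-joint arm with a two-finger parallel gripper is mounted at the origin on the work surface. World frame = base frame: x ahead of the robot, y to its left, z up, the work surface at z = 0. Lengths are in m, angles in rad, forces in N, time in s.
With the tool pointing down it reaches from about 0.35 to 0.975 m from the base axis. Payload 4.9 kg.
Tool frame: the origin (TCP) lies at the very end of the fingers, on their centre line; the grasp point (between the pads) lies manip.grip_point_offset behind it (manip.grip_point_offset is the distance from the TCP to the grasp point, in m); z points along the fingers, y is the line along which they close (so a half turn about z gives the same grasp; the last joint's range is limited). The gripper opens to 85 mm and grips with 20 to 120 N. Pads are 22 mm wide; open, the fingers measure 114 mm over their backs; the gripper's body (76 mm by 85 mm) begins 54 mm behind the grasp point. The pads swing forward as they close: fully open they stand 13 mm farther back than shut.
Start: joints at [-1.264, 0.053, 1.613, -0, 1.476, -0.119], TCP at [0.258, -0.569, 0.231] pointing down, gripper open.
Joint ranges: [-3.01, 3.01], [-1.01, 2.22], [0.06, 2.58], [-1.02, 4.17], [0.09, 2.62], [-3.14, 3.14]. Speed limits (rad/s): [2.57, 2.57, 3.14, 3.14, 3.14, 3.14].

## Interface

Orientations are given as a unit quaternion [w, x, y, z].
In Python, from plant import manip gives the robot as it stands.
- The arm moves only by the shell command python3 -m crank 'ROWS' [OPENING]. ROWS is JSON, a list of rows, each an object of numbers: "x", "y", "z": the shift along the tool's x, y, z in cm; "turn": the turn about the tool's z in rad. In form: [{"x": .., "y": .., "z": .., "turn": ..}, ...]. A call has 1 to 5 rows; each row shifts and turns the commanded pose from where the row before left it, along the tool's axes as they then stand; what a row does not reach is not made up. A row lasts 1/10 s, in which the tool goes at most 50 mm and 8.59 degrees, less where a joint would pass 70% of its speed; a pose out of reach is approached as far as the arm can. A call with a gripper value outside its range is refused whole. OPENING is the opening in per cent of the stroke, from 0 (shut) to 100 (fully open), set as the call begins (- or left out, the last holds). The fingers move at their own pace and stop on an object; the grip force is fixed at half the most. Time passes only in rows, so rows that do not move let the fingers close. It gives the time, the measured TCP pose, the force, the opening and the grip force at its end, in the units of the state.
- manip.state(): the state, without advancing time (a new reading comes with each control period).
- manip.grab_frame(name): name is "scene" or "top" or "wrist"; returns (picture, depth): 400x640x3 uint8, red, green, blue; 400x640 float32, m along the optical axis (not along the pixel's ray), 0 where there is no reading.
- manip.camera_model(name): a dict with "mtx" (3x3 intrinsics, pixels), "world_to_cam" (4x4, takes a point from world to camera coordinates). Camera axes: x right, y down, z forward; pixel columns grow to the right and rows downward; lengths in m; the calibration is good to about 2 mm. A picture is of the moment at which its call begins: read the wrist's pose just before it. camera_model takes no time and is no camera call; for the wrist camera it gives the pose at the moment of the call.
- manip.job_done(): hands the job in; it is judged then, once.
The state is a dict: "time": time; "joint_pos": joint angles; "joint_vel": joint speeds; "joint_efforts": joint torques, N m; "tool_pos": TCP position; "tool_rot": TCP orientation; "contact_force": force on the tool from outside, world axes, zero at the start; "ft_torque": the same for the moment, N m; "gripper_width": opening from 0.0 (shut) to 1.0 (fully open); "grasp_force": force on a finger pad.
Only numpy, scipy, OpenCV 4.12 (cv2) and the standard library are available. Lean on these libraries where they do the work, as an engineer would, in place of code of your own. Each camera call takes 0.05 s, during which the arm holds its last target. There are 200 camera calls.

## Working session

There is one attempt and no reset: what is moved stays moved. The work goes in short steps, Python scripts to look and compute and a shell command to move; the robot and the scene stay as the last step left them, time stands still between calls to the robot, and variables do not carry over. Pictures are saved under pics/ and viewed, at most 10 in all, crops included, and the job is handed in when it is done.

```bash
ls; mkdir -p pics
python3 - <<'E'
from plant import manip
import cv2,numpy as np
s=manip.state();print(s);print(manip.grip_point_offset)
for n in("top","scene"):
    m=manip.camera_model(n);print(n,m)
    p,d=manip.grab_frame(n);cv2.imwrite(f"pics/{n}0.png",p[:,:,::-1]);np.savez(f"{n}0.npz",p=p,d=d,K=m["mtx"],T=m["world_to_cam"])
E
```

```text
pics
{'time': 0.0, 'joint_pos': array([-1.26400902e+00,  5.33448961e-02,  1.61430690e+00,  1.75830572e-05,
        1.47602806e+00, -1.19029447e-01]), 'joint_vel': array([-6.67054728e-05, -5.88517146e-04,  2.99860395e-04,  9.32297368e-04,
        5.61810540e-04,  5.25617580e-04]), 'joint_efforts': array([ 7.06800220e-04, -3.93682480e+01, -3.70172954e+01, -7.93992149e-05,
        7.14976384e-03, -7.67471931e-06]), 'tool_pos': array([ 0.25796021, -0.56858359,  0.23006275]), 'tool_rot': array([-1.03982354e-03,  9.77420145e-01,  2.11302558e-01, -8.91153986e-05]), 'contact_force': array([-0.54804438, -0.05107004,  0.15908776]), 'ft_torque': array([ 0.0053139 , -0.03560309,  0.03054234]), 'grasp_force': 0.0, 'gripper_width': 0.9998981626501873}
0.0187
top {'mtx': array([[381.53095896,   0.        , 319.15495121],
       [  0.        , 381.53095896, 198.80935907],
       [  0.        ,   0.        ,   1.        ]]), 'world_to_cam': array([[-0.00713803, -0.99996538, -0.00427634, -0.01167875],
       [-0.99427026,  0.00755337, -0.10662832,  0.56024052],
       [ 0.10665693,  0.00349072, -0.99428975,  1.18860694],
       [ 0.        ,  0.        ,  0.        ,  1.        ]])}
scene {'mtx': array([[384.15907408,   0.        , 320.42328057],
       [  0.        , 384.15907408, 198.99194536],
       [  0.        ,   0.        ,   1.        ]]), 'world_to_cam': array([[ 0.77920068,  0.62642199, -0.02101903, -0.41069571],
       [ 0.38990262, -0.51070753, -0.76625959, -0.11884429],
       [-0.49073643,  0.58887462, -0.64218723,  1.59516916],
       [ 0.        ,  0.        ,  0.        ,  1.        ]])}
```

View pics/top0.png

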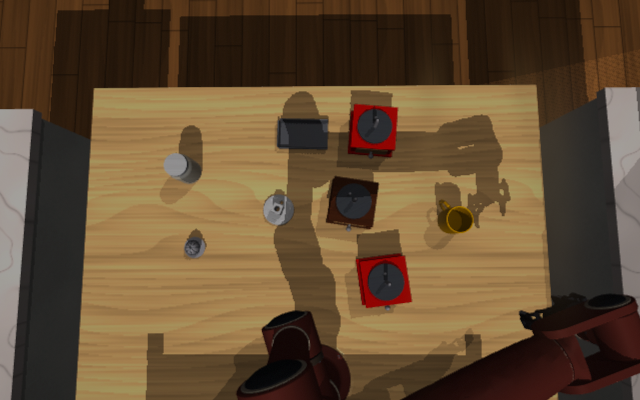

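View pics/scene0.png

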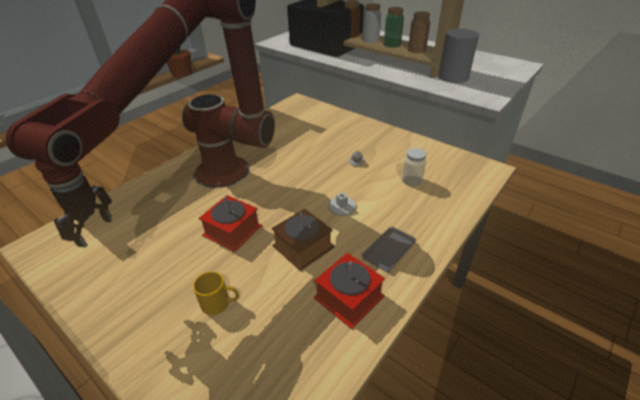

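The top view shows the cover at about (278,209), the brown mill at (353,202), and red look-alikes at (373,128) and (385,282). The spoon rest is at (303,133), jar at (180,167), infuser at (195,246) and mug at (456,219). The arm is on the -y side.

```bash
cat > h.py <<'E'
import numpy as np,cv2
def cloud(d,K,T):
    v,u=np.mgrid[:d.shape[0],:d.shape[1]]
    P=np.stack([(u-K[0,2])/K[0,0]*d,(v-K[1,2])/K[1,1]*d,d],-1)
    return (P-T[:3,3])@T[:3,:3]
def ray(px,K,T,z):
    r=T[:3,:3].T@np.linalg.solve(K,[px[0],px[1],1]); c=-T[:3,:3].T@T[:3,3]
    return c+r*(z-c[2])/r[2]
E
python3 - <<'E'
from h import *
f=np.load("top0.npz");W=cloud(f["d"],f["K"],f["T"])
def st(n,r,lo,hi):
    w=W[r[1]:r[3],r[0]:r[2]];m=(w[...,2]>lo)&(w[...,2]<hi)&(f["d"][r[1]:r[3],r[0]:r[2]]>0)
    q=w[m];v,u=np.nonzero(m)
    if len(q)<5:print(n,len(q));return
    (c,s,a)=cv2.minAreaRect(q[:,:2].astype(np.float32)*1000)
    print(n,len(q),"med",np.median(q,0).round(4),"rect",np.round(c,1),np.round(s,1),round(a,1),"px",u.mean()+r[0],v.mean()+r[1])
C=(258,188,300,230);M=(318,170,385,235)
st("disc",C,.004,.02);st("hub",C,.045,.065)
st("milltop",M,.075,.105);st("shaft",M,.11,.17);st("table",(220,180,250,230),-1,1)
st("jar",(160,150,205,185),.1,.15);st("spoon",(270,115,335,155),.005,.03);st("inf",(180,232,210,262),.02,.06)
# wood body colour rect
hsv=cv2.cvtColor(f["p"],cv2.COLOR_RGB2HSV)
for n,r in(("mill",M),("cov",C)):
    c=f["p"][r[1]:r[3],r[0]:r[2],::-1];cv2.imwrite(f"pics/{n}.png",cv2.resize(c,None,fx=8,fy=8,interpolation=cv2.INTER_CUBIC))
a=cv2.imread("pics/mill.png");b=cv2.imread("pics/cov.png");o=np.zeros((max(a.shape[0],b.shape[0]),a.shape[1]+b.shape[1],3),np.uint8)
o[:a.shape[0],:a.shape[1]]=a;o[:b.shape[0],a.shape[1]:]=b;o=o[:,:];print(o.shape);o=cv2.resize(o,(798,int(o.shape[0]*798/o.shape[1])));cv2.imwrite("pics/c1.png",o)
E
```

```text
disc 663 med [0.5272 0.1147 0.0096] rect [530.8 116.5] [133.1 130.5] 89.5 px 278.72549019607845 209.26395173453997
hub 72 med [0.5298 0.1162 0.0535] rect [530.5 116.9] [30.8 29.6] 66.6 px 276.9583333333333 207.875
milltop 2012 med [ 0.546  -0.1192  0.0883] rect [ 548.2 -120.7] [138.  138.1] 80.7 px 353.42743538767394 200.83598409542742
shaft 20 med [ 0.5462 -0.119   0.1464] rect [ 547.1 -120.1] [10.3  9.5] 83.4 px 354.75 198.95
table 1497 med [ 0.5456  0.2615 -0.    ] rect [547.4 262.3] [163.4  98.5] 0.7 px 234.4943219772879 204.52705410821642
jar 559 med [0.6536 0.4036 0.1286] rect [655.6 407.5] [74.  71.4] 2.7 px 177.63685152057246 165.0912343470483
spoon 940 med [0.7833 0.0455 0.0077] rect [780.9  43.5] [126.2 204.9] 0.3 px 300.90106382978723 132.66276595744682
inf 177 med [0.4106 0.3807 0.0414] rect [410.3 385.9] [46.3 43.9] 89.6 px 192.35593220338984 246.864406779661
(520, 872, 3)
```

View pics/c1.png

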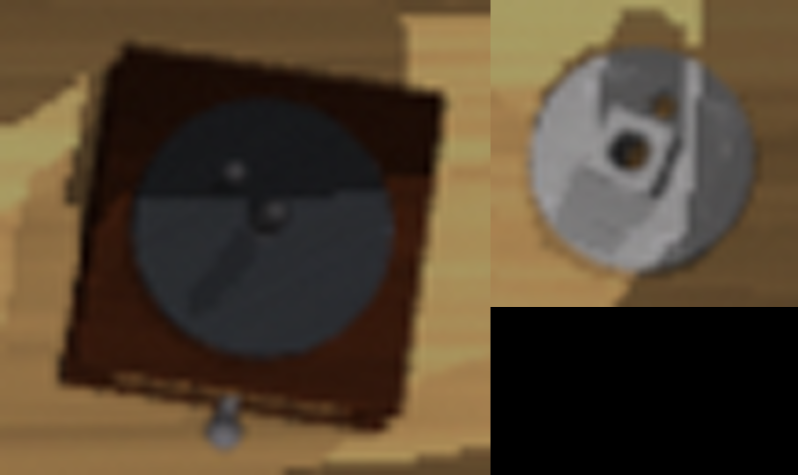

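The crop shows the pin at about (350.1,193.2) and the shaft tip at (355.6,199) in top-view pixels. On the cover, the pin hole is at (281.6,202.5) and the bore in the hub top at (277,208.5).

Run:
```python
from h import *
from plant import manip
from scipy.spatial.transform import Rotation as R
f=np.load("top0.npz");K,T=f["K"],f["T"]
g=lambda u,v,z:ray((u,v),K,T,z)
hub=g(277,208.5,.054);hole=g(281.6,202.5,.01);pin=g(350.1,193.2,.102);tip=g(355.6,199,.153)
print(hub,hole,np.linalg.norm((hole-hub)[:2]),"cover yaw",np.arctan2(*(hole-hub)[1::-1]))
print(tip,pin,np.linalg.norm((pin-tip)[:2]),"pin ang",np.arctan2(*(pin-tip)[1::-1]))
c=[g(318+x/7.32,170+y/7.32,.085)[:2] for x,y in((125,45),(440,95),(398,428),(62,380))]
print(np.round(c,3)); print("mill centre",np.mean(c,0)); k=g(318+225/7.32,170+430/7.32,.04);print(k,np.arctan2(*(np.mean(c,0)-k[:2])[::-1]))
q=manip.state()["tool_rot"];r=R.from_quat(q,scalar_first=True).as_matrix();print(r.round(3))
```

```text
[0.52811759 0.1159885  0.054     ] [0.55116061 0.10618936 0.01      ] 0.025040042437513392 cover yaw -0.40208632804332317
[ 0.5455936  -0.12075795  0.153     ] [ 0.56866782 -0.10924561  0.102     ] 0.025786688253574518 pin ang 0.46278845033115085
[[ 0.624 -0.065]
 [ 0.602 -0.197]
 [ 0.463 -0.176]
 [ 0.484 -0.038]]
mill centre [ 0.54298172 -0.11897487]
[ 0.46383087 -0.10804816  0.04      ] -0.13718207080636988
[[ 0.911  0.413 -0.001]
 [ 0.413 -0.911  0.002]
 [ 0.    -0.002 -1.   ]]
```

```bash
python3 -m crank '[{"x":3.53,"y":-3.42},{"x":3.53,"y":-3.42},{"x":3.53,"y":-3.42},{"x":3.53,"y":-3.42},{"x":3.53,"y":-3.42}]'
python3 -m crank '[{"x":3.53,"y":-3.42},{"x":3.53,"y":-3.42},{"x":3.53,"y":-3.42},{"x":3.53,"y":-3.42},{"x":3.53,"y":-3.42}]'
python3 -m crank '[{"x":3.53,"y":-3.42},{"x":3.53,"y":-3.42},{"x":3.53,"y":-3.42},{"x":3.53,"y":-3.42},{"x":3.53,"y":-3.42}]'
python3 -m crank '[{"turn":-0.149},{"turn":-0.149},{"turn":-0.149},{"turn":-0.149},{"turn":-0.149}]'
python3 -m crank '[{},{},{}]'
python3 - <<'E'
from plant import manip
import cv2,numpy as np
from h import *
s=manip.state();print(s["joint_pos"],s["tool_pos"],s["contact_force"])
m=manip.camera_model("wrist");p,d=manip.grab_frame("wrist");cv2.imwrite("pics/w1.png",p[:,:,::-1]);np.savez("w1.npz",p=p,d=d,K=m["mtx"],T=m["world_to_cam"])
T=m["world_to_cam"];print(-T[:3,:3].T@T[:3,3])
E
```

```text
[-1.26400478e+00  5.32928293e-02  1.61415147e+00 -2.30107282e-05
  1.47599852e+00 -1.19005063e-01] [ 0.25797483 -0.56865842  0.23018784] [0.2661663  0.5729075  0.37806323]
[ 0.32390104 -0.54001413  0.37103203]schema error: expected keys x, y, z, turn
schema error: expected keys x, y, z, turn
schema error: expected keys x, y, z, turn
schema error: expected keys x, y, z, turn
schema error: expected keys x, y, z, turn
```

View pics/w1.png

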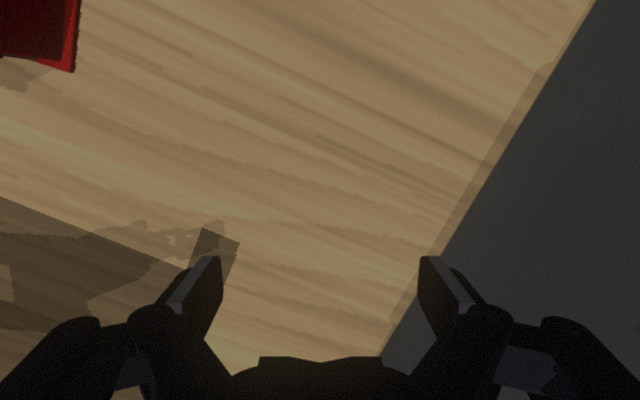

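All four keys are needed in each row, so the arm did not move; the picture shows only the table and the open fingers.

```bash
python3 -m crank '[{"x":3.53,"y":-3.42,"z":0,"turn":0},{"x":3.53,"y":-3.42,"z":0,"turn":0},{"x":3.53,"y":-3.42,"z":0,"turn":0},{"x":3.53,"y":-3.42,"z":0,"turn":0},{"x":3.53,"y":-3.42,"z":0,"turn":0}]'
python3 -m crank '[{"x":3.53,"y":-3.42,"z":0,"turn":0},{"x":3.53,"y":-3.42,"z":0,"turn":0},{"x":3.53,"y":-3.42,"z":0,"turn":0},{"x":3.53,"y":-3.42,"z":0,"turn":0},{"x":3.53,"y":-3.42,"z":0,"turn":0}]'
python3 -m crank '[{"x":3.53,"y":-3.42,"z":0,"turn":0},{"x":3.53,"y":-3.42,"z":0,"turn":0},{"x":3.53,"y":-3.42,"z":0,"turn":0},{"x":3.53,"y":-3.42,"z":0,"turn":0},{"x":3.53,"y":-3.42,"z":0,"turn":0}]'
python3 -m crank '[{"x":0,"y":0,"z":0,"turn":-0.149},{"x":0,"y":0,"z":0,"turn":-0.149},{"x":0,"y":0,"z":0,"turn":-0.149},{"x":0,"y":0,"z":0,"turn":-0.149},{"x":0,"y":0,"z":0,"turn":-0.149}]'
python3 -m crank '[{"x":0,"y":0,"z":0,"turn":0},{"x":0,"y":0,"z":0,"turn":0},{"x":0,"y":0,"z":0,"turn":0}]'
cat > w.py <<'E'
import sys
from plant import manip
from h import *
def shot(n,cam="wrist"):
    s=manip.state();print(s["time"],s["joint_pos"].round(3),s["tool_pos"].round(4),s["contact_force"].round(2))
    m=manip.camera_model(cam);p,d=manip.grab_frame(cam);cv2.imwrite(f"pics/{n}.png",p[:,:,::-1])
    np.savez(n+".npz",p=p,d=d,K=m["mtx"],T=m["world_to_cam"],pos=s["tool_pos"],rot=s["tool_rot"])
if __name__=="__main__": shot(*sys.argv[1:])
E
python3 w.py w2
```

```text
time: 0.65
tool_pos: [0.3484, -0.3386, 0.2309]
tool_rot: [-0.0, 0.977, 0.211, 0.0]
contact_force: [1.4, -0.1, -0.5]
gripper_width: 1.0
grasp_force: 0.0
time: 1.15
tool_pos: [0.4385, -0.1099, 0.2313]
tool_rot: [0.0, 0.977, 0.211, 0.0]
contact_force: [1.3, -0.1, -0.6]
gripper_width: 0.999
grasp_force: 0.0
time: 1.65
tool_pos: [0.5286, 0.1189, 0.2311]
tool_rot: [0.0, 0.977, 0.212, -0.0]
contact_force: [1.4, -0.4, 0.2]
gripper_width: 0.998
grasp_force: 0.0
time: 2.15
tool_pos: [0.5282, 0.1168, 0.2308]
tool_rot: [-0.0, 0.832, 0.555, -0.0]
contact_force: [0.7, -0.6, 0.1]
gripper_width: 1.001
grasp_force: 0.0
time: 2.45
tool_pos: [0.5284, 0.1167, 0.2312]
tool_rot: [-0.0, 0.834, 0.552, -0.0]
contact_force: [0.0, -0.4, 0.7]
gripper_width: 0.999
grasp_force: 0.0
2.45 [ 0.08  -0.148  1.807  0.     1.483  0.482] [0.5284 0.1167 0.2312] [ 0.02 -0.39  0.68]
```

View pics/w2.png

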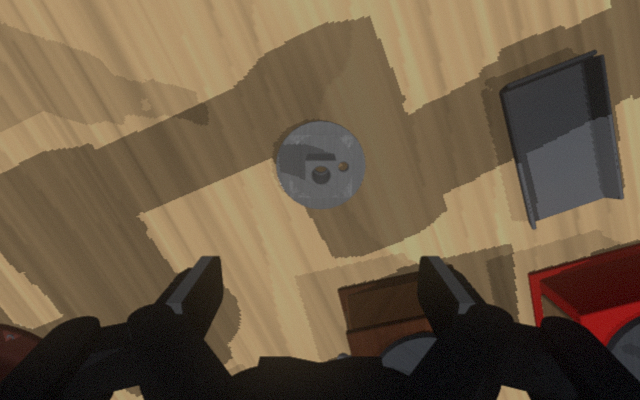

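The wrist view shows the cover near (320,165): bore at about (320,175), pin hole at (343,167), hub edges parallel to the image axes.

```bash
cat > cov.py <<'E'
from h import *
from scipy.spatial.transform import Rotation as R
def hub(n,lo,hi):
    f=np.load(n+".npz");W=cloud(f["d"],f["K"],f["T"]);m=((W[...,2]>lo)&(W[...,2]<hi)&(f["d"]>0)).astype(np.uint8)
    m[250:]=0
    k,l,s,c=cv2.connectedComponentsWithStats(m);i=1+np.argmax(s[1:,4]);print(s[1:,:])
    q=W[l==i];rc=cv2.minAreaRect(q[:,:2].astype(np.float32)*1000)
    cc=cv2.minAreaRect(np.argwhere(l==i)[:,::-1].astype(np.float32));print("px",cc)
    print("world",rc,q[:,2].mean(),"ray centre",ray(cc[0],f["K"],f["T"],(lo+hi)/2))
    r=R.from_quat(f["rot"],scalar_first=True).as_matrix();print("tool",f["pos"],"x yaw deg",np.degrees(np.arctan2(r[1,0],r[0,0])))
    return f,r
E
python3 - <<'E'
from cov import *
f,r=hub("w2",.048,.06)
b=ray((320,175),f["K"],f["T"],.054);h=ray((343,167),f["K"],f["T"],.01);print(b,h,np.linalg.norm((h-b)[:2]),np.degrees(np.arctan2(*(h-b)[1::-1])))
E
```

```text
[[305 159  31  31 694]]
px ((320.0, 174.0), (30.0, 30.0), 90.0)
world ((529.544677734375, 118.34428405761719), (29.642803192138672, 29.92766571044922), 67.11245727539062) 0.05210342577755993 ray centre [0.52997075 0.1192423  0.054     ]
tool [0.52838357 0.11667467 0.23115497] x yaw deg 66.95822637247568
[0.52958069 0.11832474 0.054     ] [0.55275973 0.10782499 0.01      ] 0.02544626635475673 -24.36980505058251
```

```bash
python3 -m crank '[{"x":0.2,"y":0.04,"z":4,"turn":0},{"x":0,"y":0,"z":4,"turn":0},{"x":0,"y":0,"z":4,"turn":0},{"x":0,"y":0,"z":3,"turn":0},{"x":0,"y":0,"z":2,"turn":0}]' 
python3 -m crank '[{"x":0,"y":0,"z":1.5,"turn":0},{"x":0,"y":0,"z":1.5,"turn":0},{"x":0,"y":0,"z":0.8,"turn":0},{"x":0,"y":0,"z":0.5,"turn":0},{"x":0,"y":0,"z":0,"turn":0}]'
python3 -m crank '[{"x":0,"y":0,"z":0,"turn":0},{"x":0,"y":0,"z":0,"turn":0},{"x":0,"y":0,"z":0,"turn":0},{"x":0,"y":0,"z":0,"turn":0},{"x":0,"y":0,"z":0,"turn":0}]' 0
python3 -m crank '[{"x":0,"y":0,"z":0,"turn":0},{"x":0,"y":0,"z":0,"turn":0},{"x":0,"y":0,"z":0,"turn":0},{"x":0,"y":0,"z":0,"turn":0},{"x":0,"y":0,"z":0,"turn":0}]'
```

```text
time: 3.0
tool_pos: [0.5279, 0.1182, 0.0583]
tool_rot: [-0.001, 0.834, 0.552, -0.002]
contact_force: [-0.4, 0.1, -0.6]
gripper_width: 0.998
grasp_force: 0.0
time: 3.5
tool_pos: [0.5297, 0.1184, 0.0182]
tool_rot: [-0.0, 0.834, 0.552, -0.0]
contact_force: [-0.1, -0.3, 0.4]
gripper_width: 0.996
grasp_force: 0.0
time: 4.0
tool_pos: [0.5301, 0.1185, 0.019]
tool_rot: [0.0, 0.834, 0.553, 0.0]
contact_force: [-1.3, 0.6, 3.8]
gripper_width: 0.343
grasp_force: 61.3
time: 4.5
tool_pos: [0.5301, 0.1185, 0.019]
tool_rot: [0.0, 0.833, 0.553, 0.0]
contact_force: [-1.2, 0.5, 5.3]
gripper_width: 0.34
grasp_force: 61.6
```

```bash
python3 -m crank '[{"x":0,"y":0,"z":-1,"turn":0},{"x":0,"y":0,"z":-3,"turn":0},{"x":0,"y":0,"z":-4,"turn":0},{"x":0,"y":0,"z":-4,"turn":0},{"x":0,"y":0,"z":-4,"turn":0}]' 
python3 -m crank '[{"x":0,"y":0,"z":-4,"turn":0},{"x":0,"y":0,"z":-2,"turn":0},{"x":-1.2,"y":0.8,"z":0,"turn":0},{"x":-2.4,"y":1.6,"z":0,"turn":0},{"x":-3.3,"y":2.3,"z":0,"turn":0}]'
python3 -m crank '[{"x":-3.6,"y":2.4,"z":0,"turn":0},{"x":-3.6,"y":2.4,"z":0,"turn":0},{"x":-3.6,"y":2.4,"z":0,"turn":0},{"x":-3.6,"y":2.4,"z":0,"turn":0},{"x":-3.3,"y":2.3,"z":0,"turn":0}]'
python3 -m crank '[{"x":-2.4,"y":1.6,"z":0,"turn":0},{"x":-1.2,"y":0.8,"z":0,"turn":0},{"x":0,"y":0,"z":0,"turn":-0.07},{"x":0,"y":0,"z":0,"turn":-0.132},{"x":0,"y":0,"z":0,"turn":-0.132}]'
python3 -m crank '[{"x":0,"y":0,"z":0,"turn":-0.132},{"x":0,"y":0,"z":0,"turn":-0.132},{"x":0,"y":0,"z":0,"turn":-0.132},{"x":0,"y":0,"z":0,"turn":-0.132},{"x":0,"y":0,"z":0,"turn":0}]'
python3 -m crank '[{"x":0,"y":0,"z":0,"turn":0},{"x":0,"y":0,"z":0,"turn":0},{"x":0,"y":0,"z":0,"turn":0}]'
python3 w.py w3
```

```text
time: 5.0
tool_pos: [0.5284, 0.1182, 0.1786]
tool_rot: [-0.0, 0.833, 0.553, -0.001]
contact_force: [0.6, 0.5, -3.2]
gripper_width: 0.346
grasp_force: 60.3
time: 5.5
tool_pos: [0.5447, 0.0361, 0.2357]
tool_rot: [-0.001, 0.833, 0.554, -0.002]
contact_force: [0.6, -0.4, -3.3]
gripper_width: 0.344
grasp_force: 60.6
time: 6.0
tool_pos: [0.5851, -0.1752, 0.235]
tool_rot: [-0.002, 0.834, 0.552, -0.002]
contact_force: [0.1, 0.7, -3.0]
gripper_width: 0.343
grasp_force: 60.6
time: 6.5
tool_pos: [0.5936, -0.2151, 0.2358]
tool_rot: [-0.002, 0.728, 0.685, -0.001]
contact_force: [-0.5, 0.4, -3.5]
gripper_width: 0.34
grasp_force: 60.5
time: 7.0
tool_pos: [0.5938, -0.2148, 0.2362]
tool_rot: [-0.002, 0.526, 0.85, -0.0]
contact_force: [-0.8, -0.3, -3.5]
gripper_width: 0.34
grasp_force: 60.5
time: 7.3
tool_pos: [0.5947, -0.2152, 0.238]
tool_rot: [-0.0, 0.527, 0.85, -0.0]
contact_force: [-0.1, 0.5, -2.8]
gripper_width: 0.339
grasp_force: 60.5
7.3 [-0.465  0.066  1.587 -0.     1.488 -0.926] [ 0.5947 -0.2152  0.238 ] [-0.06  0.48 -2.84]
```

View pics/w3.png

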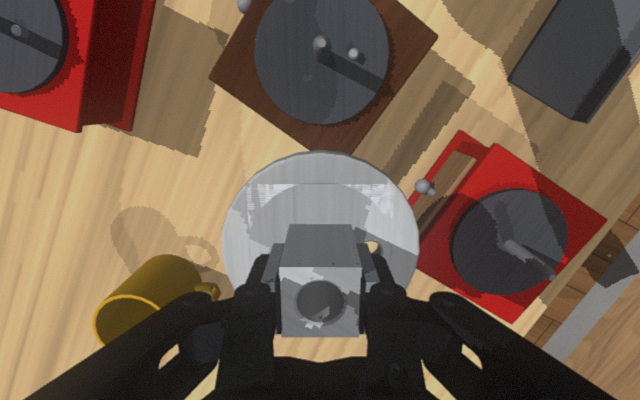

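The wrist view shows the shaft tip at about (321,43) and the pin at (354,53). On the held cover, the pin hole is at (372,247) and the hub bore at (320,302).

Run:
```python
from h import *
f=np.load("w3.npz");K,T=f["K"],f["T"];W=cloud(f["d"],K,T);p=f["p"]
g=lambda u,v,z:ray((u,v),K,T,z)
# shaft tip by depth, pin by depth
box=np.zeros(f["d"].shape,bool);box[5:120,260:385]=1
z=W[...,2]
for n,m in(("tip",box&(z>.135)&(z<.16)),("pin",box&(z>.097)&(z<.106)),("ring",box&(z>.089)&(z<.0955))):
    v,u=np.nonzero(m);print(n,len(u),u.mean().round(1),v.mean().round(1),W[m].mean(0).round(4),W[m].min(0).round(4),W[m].max(0).round(4))
c=p[20:80,295:380,::-1];c=cv2.resize(c,None,fx=7,fy=7,interpolation=cv2.INTER_CUBIC);c2=cv2.resize(p[225:325,270:390,::-1],None,fx=4,fy=4,interpolation=cv2.INTER_CUBIC)
o=np.zeros((420,595+0,3),np.uint8);o[:]=c;cv2.imwrite("pics/t3.png",o)
hub=g(320,302,.273);hole=g(372,247,.229);print("hub",hub,"hole",hole,np.linalg.norm((hole-hub)[:2]),np.degrees(np.arctan2(*(hole-hub)[1::-1])))
m=(z>.224)&(z<.234);m[310:]=0;q=W[m][:,:2].astype(np.float32)*1000
print("disc",cv2.minEnclosingCircle(q),W[m][:,2].mean())
m=(z>.265)&(z<.28);m[:270]=0;m[:,:280]=0;m[:,358:]=0;print("hubtop",cv2.minAreaRect(W[m][:,:2].astype(np.float32)*1000),W[m][:,2].mean())
```

```text
tip 312 321.0 45.0 [ 0.5477 -0.1204  0.1472] [ 0.5416 -0.1255  0.1351] [ 0.5531 -0.1137  0.1526]
pin 108 347.0 54.4 [ 0.5656 -0.1111  0.1001] [ 0.5437 -0.1256  0.097 ] [ 0.5732 -0.1042  0.1056]
ring 12423 321.2 59.0 [ 0.549  -0.1226  0.0912] [ 0.4935 -0.1735  0.089 ] [ 0.601  -0.07    0.0955]
hub [ 0.59370008 -0.21457092  0.273     ] hole [ 0.61581768 -0.20164372  0.229     ] 0.025618369090346736 30.30525056959164
disc ((594.0310668945312, -215.87777709960938), 49.8406982421875) 0.22722634743411363
hubtop ((594.3019409179688, -216.51112365722656), (29.457679748535156, 29.944637298583984), 26.12267303466797) 0.270825382687062
```

View pics/t3.png

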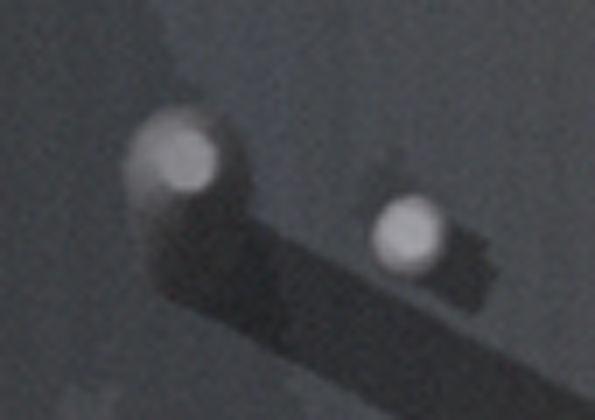

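The crop puts the shaft tip face at (321.4,42.4) and the pin top at (353.1,52.7).

Run:
```python
from h import *
from scipy.spatial.transform import Rotation as R
f=np.load("w3.npz");K,T=f["K"],f["T"];g=lambda u,v,z:ray((u,v),K,T,z)
t=g(321.4,42.4,.153);p=g(353.1,52.7,.102);print(t,p,np.linalg.norm((p-t)[:2]),np.degrees(np.arctan2(*(p-t)[1::-1])))
r=R.from_quat(f["rot"],scalar_first=True).as_matrix();c=np.array([.594,-.2157])
d=t[:2]-c;print(d, r[:2,:2].T@d,np.degrees(np.arctan2(r[1,0],r[0,0])))
```

```text
[ 0.54753914 -0.11973212  0.153     ] [ 0.56925351 -0.1082235   0.102     ] 0.02457563992156099 27.923597376536634
[-0.04646086  0.09596788] [0.10661747 0.00107703] 116.41174714907308
```

```bash
python3 -m crank '[{"x":1,"y":0.11,"z":0,"turn":-0.015},{"x":2.2,"y":0,"z":0,"turn":0},{"x":3,"y":0,"z":0,"turn":0},{"x":2.4,"y":0,"z":0,"turn":0},{"x":1.4,"y":0,"z":0,"turn":0}]' 
python3 -m crank '[{"x":0.66,"y":0,"z":0,"turn":0},{"x":0,"y":0,"z":2,"turn":0},{"x":0,"y":0,"z":2,"turn":0},{"x":0,"y":0,"z":1,"turn":0},{"x":0,"y":0,"z":0,"turn":0}]'
python3 -m crank '[{"x":0,"y":0,"z":0,"turn":0},{"x":0,"y":0,"z":0,"turn":0}]'
python3 w.py w4; python3 w.py s4 scene
```

```text
time: 7.85
tool_pos: [0.5491, -0.124, 0.2384]
tool_rot: [-0.0, 0.519, 0.855, 0.0]
contact_force: [0.1, 0.3, -3.0]
gripper_width: 0.344
grasp_force: 60.5
time: 8.35
tool_pos: [0.546, -0.12, 0.1861]
tool_rot: [-0.002, 0.52, 0.854, -0.0]
contact_force: [1.1, -0.4, -3.3]
gripper_width: 0.348
grasp_force: 60.5
time: 8.55
tool_pos: [0.5478, -0.1205, 0.1898]
tool_rot: [0.001, 0.52, 0.854, 0.0]
contact_force: [-0.7, -0.4, -3.7]
gripper_width: 0.341
grasp_force: 60.5
8.55 [-0.349 -0.072  1.807 -0.     1.404 -0.826] [ 0.5478 -0.1205  0.1898] [-0.75 -0.45 -3.72]
8.6 [-0.349 -0.072  1.807 -0.     1.404 -0.826] [ 0.5478 -0.1205  0.1898] [-0.62  0.23 -3.3 ]
```

```bash
python3 -m crank '[{"x":0.06,"y":0,"z":1,"turn":0},{"x":0,"y":0,"z":0.7,"turn":0},{"x":0,"y":0,"z":0.3,"turn":0},{"x":0,"y":0,"z":0.3,"turn":0},{"x":0,"y":0,"z":0.3,"turn":0}]' 
python3 -m crank '[{"x":0,"y":0,"z":0.3,"turn":0},{"x":0,"y":0,"z":0.3,"turn":0},{"x":0,"y":0,"z":0.3,"turn":0},{"x":0,"y":0,"z":0,"turn":0},{"x":0,"y":0,"z":0,"turn":0}]'
```

```text
time: 9.15
tool_pos: [0.5467, -0.1195, 0.162]
tool_rot: [-0.0, 0.52, 0.854, -0.0]
contact_force: [0.5, 0.5, -3.2]
gripper_width: 0.346
grasp_force: 60.5
time: 9.65
tool_pos: [0.5467, -0.1195, 0.1533]
tool_rot: [-0.0, 0.52, 0.854, -0.0]
contact_force: [0.3, -0.4, -3.2]
gripper_width: 0.346
grasp_force: 60.5
```

```bash
python3 -m crank '[{"x":0,"y":0,"z":0.5,"turn":0},{"x":0,"y":0,"z":0.5,"turn":0},{"x":0,"y":0,"z":0.5,"turn":0},{"x":0,"y":0,"z":0.3,"turn":0},{"x":0,"y":0,"z":0,"turn":0}]' 
python3 -m crank '[{"x":0,"y":0,"z":0.3,"turn":0},{"x":0,"y":0,"z":0.3,"turn":0},{"x":0,"y":0,"z":0.3,"turn":0},{"x":0,"y":0,"z":0,"turn":0},{"x":0,"y":0,"z":0,"turn":0}]' 
python3 -m crank '[{"x":0,"y":0,"z":0.1,"turn":0},{"x":0,"y":0,"z":0.1,"turn":0},{"x":0,"y":0,"z":0.1,"turn":0},{"x":0,"y":0,"z":0,"turn":0},{"x":0,"y":0,"z":0,"turn":0}]'
```

```text
time: 10.15
tool_pos: [0.5464, -0.1193, 0.1345]
tool_rot: [-0.001, 0.52, 0.854, 0.0]
contact_force: [1.2, -0.4, -3.9]
gripper_width: 0.346
grasp_force: 60.6
time: 10.65
tool_pos: [0.5466, -0.1195, 0.1262]
tool_rot: [-0.0, 0.52, 0.854, -0.0]
contact_force: [-0.6, 0.0, -2.8]
gripper_width: 0.342
grasp_force: 60.6
time: 11.15
tool_pos: [0.5467, -0.1195, 0.1233]
tool_rot: [-0.0, 0.52, 0.854, -0.0]
contact_force: [0.1, 0.6, -3.1]
gripper_width: 0.344
grasp_force: 60.6
```

```bash
python3 -m crank '[{"x":0,"y":0,"z":0.1,"turn":0},{"x":0,"y":0,"z":0.1,"turn":0},{"x":0,"y":0,"z":0.05,"turn":0},{"x":0,"y":0,"z":0,"turn":0}]' 
python3 -m crank '[{"x":0,"y":0,"z":0.1,"turn":0},{"x":0,"y":0,"z":0,"turn":0},{"x":0,"y":0,"z":0,"turn":0}]'
```

```text
time: 11.55
tool_pos: [0.5466, -0.1195, 0.1206]
tool_rot: [-0.0, 0.52, 0.854, -0.0]
contact_force: [-0.5, 0.0, -2.9]
gripper_width: 0.346
grasp_force: 60.6
time: 11.85
tool_pos: [0.5467, -0.1195, 0.1198]
tool_rot: [-0.0, 0.52, 0.854, -0.0]
contact_force: [0.1, 0.0, -2.2]
gripper_width: 0.34
grasp_force: 60.6
```

```bash
python3 -m crank '[{"x":0,"y":0,"z":0.1,"turn":0},{"x":0,"y":0,"z":0,"turn":0},{"x":0,"y":0,"z":0,"turn":0}]' 
python3 -m crank '[{"x":0,"y":0,"z":0.1,"turn":0},{"x":0,"y":0,"z":0,"turn":0},{"x":0,"y":0,"z":0,"turn":0}]'
```

```text
time: 12.15
tool_pos: [0.5467, -0.1195, 0.1188]
tool_rot: [-0.0, 0.52, 0.854, -0.0]
contact_force: [0.2, -0.1, -3.2]
gripper_width: 0.344
grasp_force: 60.6
time: 12.45
tool_pos: [0.5467, -0.1195, 0.1177]
tool_rot: [-0.0, 0.52, 0.854, -0.0]
contact_force: [-0.2, 0.5, -3.9]
gripper_width: 0.342
grasp_force: 60.6
```

```bash
python3 -m crank '[{"x":0,"y":0,"z":0.1,"turn":0},{"x":0,"y":0,"z":0.1,"turn":0},{"x":0,"y":0,"z":0,"turn":0},{"x":0,"y":0,"z":0,"turn":0}]' 
python3 -m crank '[{"x":0,"y":0,"z":0.1,"turn":0},{"x":0,"y":0,"z":0.1,"turn":0},{"x":0,"y":0,"z":0,"turn":0},{"x":0,"y":0,"z":0,"turn":0}]'
```

```text
time: 12.85
tool_pos: [0.5467, -0.1195, 0.1157]
tool_rot: [-0.0, 0.52, 0.854, -0.0]
contact_force: [-0.3, -0.0, -4.1]
gripper_width: 0.342
grasp_force: 60.6
time: 13.25
tool_pos: [0.5466, -0.1195, 0.1137]
tool_rot: [-0.0, 0.52, 0.854, -0.0]
contact_force: [-0.2, -0.8, -2.8]
gripper_width: 0.343
grasp_force: 60.6
```

```bash
python3 -m crank '[{"x":0,"y":0,"z":0.1,"turn":0},{"x":0,"y":0,"z":0,"turn":0},{"x":0,"y":0,"z":0,"turn":0}]' 
python3 -m crank '[{"x":0,"y":0,"z":0.05,"turn":0},{"x":0,"y":0,"z":0,"turn":0},{"x":0,"y":0,"z":0,"turn":0}]'
python3 -m crank '[{"x":0,"y":0,"z":0.05,"turn":0},{"x":0,"y":0,"z":0,"turn":0},{"x":0,"y":0,"z":0,"turn":0}]'
```

```text
time: 13.55
tool_pos: [0.5467, -0.1195, 0.1127]
tool_rot: [-0.0, 0.52, 0.854, -0.0]
contact_force: [0.4, -0.1, -2.7]
gripper_width: 0.343
grasp_force: 60.6
time: 13.85
tool_pos: [0.5467, -0.1195, 0.1123]
tool_rot: [-0.0, 0.52, 0.854, 0.0]
contact_force: [0.3, -0.4, -3.2]
gripper_width: 0.344
grasp_force: 60.6
time: 14.15
tool_pos: [0.5468, -0.1196, 0.112]
tool_rot: [0.0, 0.52, 0.854, 0.0]
contact_force: [-0.6, 0.7, -1.3]
gripper_width: 0.343
grasp_force: 60.8
```

```bash
python3 -m crank '[{"x":0,"y":0,"z":0,"turn":0},{"x":0,"y":0,"z":0,"turn":0},{"x":0,"y":0,"z":0,"turn":0},{"x":0,"y":0,"z":0,"turn":0},{"x":0,"y":0,"z":0,"turn":0}]' 80
python3 -m crank '[{"x":0,"y":0,"z":-1,"turn":0},{"x":0,"y":0,"z":-2,"turn":0},{"x":0,"y":0,"z":-4,"turn":0},{"x":0,"y":0,"z":-4,"turn":0},{"x":0,"y":0,"z":-4,"turn":0}]' 
python3 -m crank '[{"x":-2,"y":0,"z":0,"turn":0},{"x":-3,"y":0,"z":0,"turn":0},{"x":-2,"y":0,"z":0,"turn":0},{"x":0,"y":0,"z":0,"turn":0},{"x":0,"y":0,"z":0,"turn":0}]'
python3 w.py w5
python3 - <<'E'
from h import *
f=np.load("w5.npz");W=cloud(f["d"],f["K"],f["T"]);z=W[...,2];b=np.hypot(W[...,0]-.547,W[...,1]+.12)
m=(b<.047)&(b>.03)&(z>.09)&(z<.13);q=W[m];A=np.c_[q[:,:2]-[.547,-.12],np.ones(len(q))];print("disc",len(q),np.linalg.lstsq(A,q[:,2],rcond=None)[0],q[:,2].std())
m=(z>.135)&(z<.155)&(b<.03);print("hub",cv2.minAreaRect(W[m][:,:2].astype(np.float32)*1000),np.median(z[m]))
E
```

```text
time: 14.65
tool_pos: [0.5468, -0.1196, 0.112]
tool_rot: [0.0, 0.52, 0.854, 0.0]
contact_force: [-1.1, 0.4, 0.3]
gripper_width: 0.8
grasp_force: 0.0
time: 15.15
tool_pos: [0.5465, -0.1195, 0.2641]
tool_rot: [0.0, 0.52, 0.854, 0.0]
contact_force: [0.4, -0.5, 0.5]
gripper_width: 0.796
grasp_force: 0.0
time: 15.65
tool_pos: [0.5787, -0.1816, 0.2621]
tool_rot: [-0.0, 0.52, 0.854, 0.0]
contact_force: [-0.4, 0.4, 0.5]
gripper_width: 0.799
grasp_force: 0.0
15.65 [-0.427 -0.007  1.622  0.     1.527 -0.903] [ 0.5787 -0.1816  0.2621] [-0.42  0.42  0.49]
disc 5622 [-2.45296640e-05 -2.87139029e-04  1.01180457e-01] 0.0007295901348983786
hub ((546.1190795898438, -120.25791931152344), (29.684396743774414, 29.60378074645996), 26.949567794799805) 0.1452153339308194
```

View pics/w5.png

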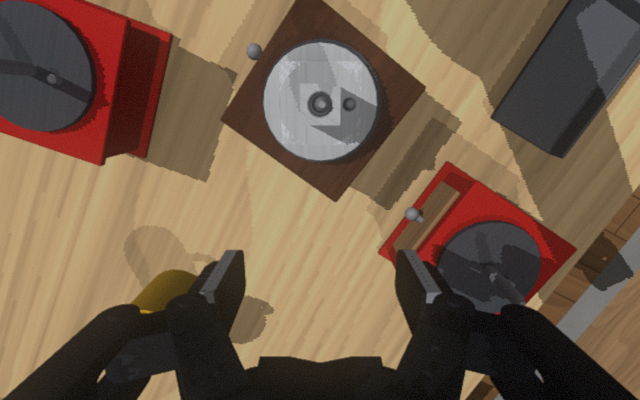

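The cover is flat on the mill. Its disc top reads 0.101 m level (0.103 expected, with the depth reading 2 mm low as before), the shaft is at (320,103) and the pin shows in its hole at (350,104).

```bash
python3 -c "
from plant import manip
print(manip.job_done())"
```

```text
the job is handed in; nothing more can be done
None
```

The cover is back on the mill: threaded over the shaft, with the pin in its hole, flat on the ring and released with only a few newtons of contact. I handed the job in at about 16 s, and the path kept clear of the jar, mug, infuser and spoon rest.

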